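# Clean the masking jig and seat its cover on the hidden pin

### The job

Wipe the three loose chips off the jig plate with the scraper block, not the fingers, and stand the scraper back on the bench. Then take the mask cover by its handle, bring it low over the near end of the plate, short of the pin, and slide it along, open channel first, until it finds the locating pin and can drop on; press it fully down, flat and square on the plate. Finish while still holding it and pressing it firmly (about 10 N) onto the plate; do not let go, and leave the jar, tub and case alone.

Things in the scene. Friction and masses are not known exactly. Their poses are not given: they have to be found in the camera images.
- jig_plate: Flat aluminium plate, 220 (its x) x 110 (its y) x 20 mm high, fixed to the bench; origin at the centre of its underside. Its x axis points away from the robot, give or take 20 degrees; the chips lie on its near (-x) part. Its top is 20 mm above the bench and bears one upright locating pin.
- pin_zone (a point): Middle of the stretch where the pin may stand: on the plate's top, on its centreline, 30 mm beyond its centre (plate x = +30). The fixed steel pin, 12 mm thick, 16 mm high, round-topped, stands on the centreline up to 20 mm before or beyond this point; just where differs each time and is not reported: feel for it.
- cover: Loose grey plastic mask cover, 100 (its x) x 80 (its y) x 23 mm high, 0.2 to 0.3 kg, two spray windows, handle on top. Origin: centre of the underside, on the axis of the blind pin socket (15 mm in x, 20 mm in y, 18 mm deep). Starts flat on the bench beside the plate, its x axis pointing away from the robot give or take 30 degrees; fitted, it lies aligned with the plate.
- cover_front (a point): Middle of the lower edge of the cover's front (+x) end, 50 mm from its origin. Here opens a channel in the underside, 20 mm wide, 8 mm deep, running back to the socket; behind the socket the underside is solid. Carried level 9 to 13 mm above the plate and moved along +x, the cover passes over the pin until that solid part stops against it: the pin is then under the socket, 1.5 mm off its axis.
- cover_handle (a point): Centre of the cover's wooden bar handle, 43 mm above the underside, over the origin. The bar is 60 (cover x) x 18 (cover y) x 40 mm high, from 23 to 63 mm above the underside.
- scraper: Loose scraper block standing on the bench on the other side of the plate: dark hard-rubber bar 90 (its y) x 20 (its x) x 20 mm high, with a wooden handle 24 (y) x 20 (x) x 45 mm high on top (20 to 65 mm above the underside), centred; about 0.12 kg. Origin at the centre of the underside; x axis away from the robot within 30 degrees.
- chip0: Loose hard white plastic chip (sprue offcut), 14 x 12 x 6 mm, 10 g, lying on the plate's near part (plate x -80 to -48 mm, within 32 mm of its centreline), the right (-y) one of three side by side. Origin at the centre of its underside.
- chip1: Loose hard white plastic chip (sprue offcut), 14 x 12 x 6 mm, 10 g, lying on the plate's near part (plate x -80 to -48 mm, within 32 mm of its centreline), the middle one of three side by side. Origin at the centre of its underside.
- chip2: Loose hard white plastic chip (sprue offcut), 14 x 12 x 6 mm, 10 g, lying on the plate's near part (plate x -80 to -48 mm, within 32 mm of its centreline), the left (+y) one of three side by side. Origin at the centre of its underside.
- paint_jar: Bystander: paint jar, 44 mm across, 60 mm high, origin at the centre of its underside. Leave alone.
- swab_tub: Bystander: clear tub of swabs, 80 mm across, 75 mm high, origin at the centre of its underside. Leave alone.
- parts_case: Bystander: clear flat case, 92 x 142 x 34 mm, origin at the centre of its underside. Leave alone.
Things that resemble listed ones, but are neither listed nor needed, are in the scene too. What is shaped like the scraper but blue is not meant. Of the things that look like the jig_plate, take the one that is farthest to the robot's left at the start.

How it is judged (in metres and radians):
On the way, in this order (a step that is already met when the one before it is completed fails the run):
1. all three chips are off the plate, with the scraper in hand and the cover not yet used (height (world z) of each of chip0, chip1, chip2 below 0.014 m and contact force between the fingers and scraper above 0.5 N and horizontal distance between scraper and jig_plate below 0.25 m and distance of cover from where it was at the start of the episode below 0.03 m), for 0.1 s.
2. the scraper stands on the bench, let go (height (world z) of scraper below 0.008 m and angle between scraper's own z axis and vertical below 0.15 rad and linear speed of scraper below 0.02 m/s and contact force between the fingers and scraper below 0.1 N), for 0.2 s.
3. the held cover is low (under 25 mm) over the plate's near end, short of the pin (z of cover in the frame of jig_plate between 0.018 and 0.045 m and x of cover in the frame of jig_plate between -0.12 and 0.004 m and y of cover in the frame of jig_plate between -0.02 and 0.02 m and contact force between the fingers and cover above 0.5 N), for 0.1 s.
At the end, for the whole second after the job is handed in: Cover flat on the plate over the pin (within 2.5 mm, tilt 0.06 rad, square within 0.1 rad, centre at plate x 4 to 56 mm and within 9 mm of the centreline), at rest, still held, pressed with over 5 N; chips off the plate; scraper standing on the bench (all of step 2 and z of cover in the frame of jig_plate between 0.017 and 0.0225 m and x of cover in the frame of jig_plate between 0.004 and 0.056 m and y of cover in the frame of jig_plate between -0.009 and 0.009 m and angle between the x axis of cover and the x axis of jig_plate, either way round below 0.1 rad and angle between cover's own z axis and vertical below 0.06 rad and linear speed of cover below 0.02 m/s and contact force between the fingers and cover above 1 N and contact force between cover and jig_plate above 5 N and height (world z) of each of chip0, chip1, chip2 below 0.014 m); the arm keeps its last pose, push and grip.
It fails at once if the fingers touch a chip (contact force between the fingers and chip0 above 0.3 N or contact force between the fingers and chip1 above 0.3 N or contact force between the fingers and chip2 above 0.3 N).
It fails at once if a bystander (jar, tub, case) is moved more than 30 mm (distance of any of paint_jar, swab_tub, parts_case from where it was at the start of the episode above 0.03 m).
It also fails if it takes over 69 s, if anything falls off the work surface, if the arm or the gripper's body presses on something with over 40 N, if the wrist force passes 120 N, or if a joint passes its speed limit or range.

### The arm

A 6-joint arm with a two-finger parallel gripper is mounted at the origin on the work surface. World frame = base frame: x ahead of the robot, y to its left, z up, the work surface at z = 0. Lengths are in mm, angles in rad, forces in N, time in s.
With the tool pointing down it reaches from about 350 to 950 mm from the base axis. Payload 17.4 kg.
Tool frame: the origin (TCP) lies at the very end of the fingers, on their centre line; the grasp point (between the pads) lies 19 mm behind it; x points along the fingers, z is the direction in which the jaws open and shut, and the axes are right-handed (so a half turn about x gives the same grasp; the last joint's range is limited). The gripper opens to 93 mm and grips with 3 to 60 N. Pads are 15 mm wide; open, the fingers measure 128 mm over their backs; the gripper's body (75 mm by 188 mm) begins 65 mm behind the grasp point.
Start: joints at [1.098, 0.116, 1.442, -0, 1.584, -0.038], TCP at [284.338, 612.196, 218.646] pointing down, gripper open.
Joint ranges: [-2.83, 2.83], [-0.83, 2.19], [0.07, 2.5], [-1.14, 4.28], [0.01, 3], [-2.97, 2.97]. Speed limits (rad/s): [1.89, 1.89, 2.22, 3.14, 3.14, 3.14].

### API

Orientations are given as a unit quaternion [x, y, z, w].
In Python, from rig import bot gives the robot as it stands. Calls block until the motion is done:
- bot.move_ptp(position, orientation): joint-space move of the TCP to a pose.
- bot.servo_line(position, speed=150, attitude=None, f_stop=None): straight line of the TCP; attitude=None keeps the orientation; speed is the mean speed in mm/s. With f_stop (N) it stops when the force on the tool has changed by that much, and returns True; else False.
- bot.movej(angles): joint-space move.
- bot.grip(opening, grasp_force=None): finger opening in mm; grasp_force is the grip in N (None keeps the last); returns when the fingers have stopped.
- bot.dwell(seconds).
- bot.ik(position, orientation): joint angles nearest the present ones, or None.
- bot.observe(): the state.
- bot.snapshot(name): name is "scene" or "side" or "wrist"; returns a dict with "image" (480x640x3 uint8, blue, green, red), "fx", "fy", "cx", "cy" (pixels), "R" (3x3) and "t" (3): a world point X has camera coordinates R X + t. Camera axes: x right, y down, z forward; pixel columns grow to the right and rows downward; lengths in mm; the calibration is good to about 2 mm. A picture is of the moment at which its call begins. There is no depth.
A pose or a line that the arm cannot do raises bot.IKError and nothing moves.
- bot.job_done(): hands the job in, once; it reports no verdict.
The state is a dict: "clock": time; "joint_pos": joint angles; "joint_velocities": joint speeds; "effort": joint torques, N m; "tcp_pos": TCP position; "tcp_rot": TCP orientation; "wrist_force": force on the tool from outside, world axes, zero at the start; "moment": the same for the moment, N m; "opening": finger opening in mm.
Only numpy, scipy, OpenCV 4.12 (cv2) and the standard library are available. Lean on these libraries where they do the work, as an engineer would, in place of code of your own. Each camera call takes 0.05 s, during which the arm holds its last target. There are 200 camera calls.

## Working session

There is one attempt and no reset: what is moved stays moved. The work goes in short steps, each a Python script; the robot and the scene stay as the last script left them, time stands still between calls to the robot, and variables do not carry over. Pictures are saved under pics/ and viewed, about 8 in all and at most 12, crops included, and the job is handed in when it is done.

```bash
ls; mkdir -p pics
python3 - <<'E'
from rig import bot
import cv2,numpy as np
for n in("scene","side"):
    s=bot.snapshot(n); cv2.imwrite(f"pics/{n}0.png",s["image"]); 
    np.savez(f"pics/{n}0.npz",**{k:s[k] for k in("fx","fy","cx","cy","R","t")})
    print(n,s["fx"],s["cx"],s["cy"],"campos",-np.array(s["R"]).T@np.array(s["t"]))
o=bot.observe();print(o)
E
```

```text
pics
scene 509.6316485733139 317.03261559253787 236.4208074671624 campos [1480.4236709    63.75984956  843.53378132]
side 532.1532505725894 313.7710215030714 218.69604532656848 campos [280.87937921 986.60212284 973.10860497]
{'clock': 0.1, 'joint_pos': array([ 1.09817840e+00,  1.16453376e-01,  1.44216876e+00, -2.14802429e-05,
        1.58402496e+00, -3.77804174e-02]), 'joint_velocities': array([ 0.00126975, -0.00111826, -0.00150019,  0.00061562, -0.00117735,
        0.00146765]), 'effort': array([ 2.30495287e-03, -7.22889733e+01, -6.23866367e+01,  7.81235215e-02,
        2.26405263e-02, -3.97423628e-05]), 'tcp_pos': array([284.27282974, 612.02270364, 217.98710166]), 'tcp_rot': array([-0.38056876,  0.59640143,  0.3801786 ,  0.59576588]), 'wrist_force': array([-0.04203644,  0.26543643,  0.0461678 ]), 'moment': array([ 0.03011553, -0.03674874, -0.01322955]), 'opening': 93.02615408402153}
```

View pics/scene0.png

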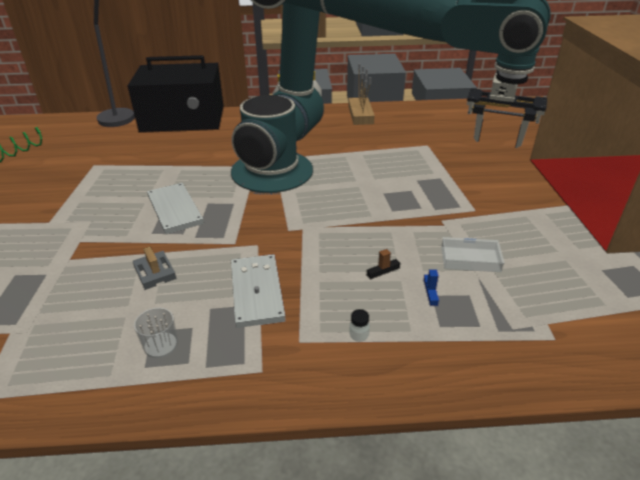

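View pics/side0.png

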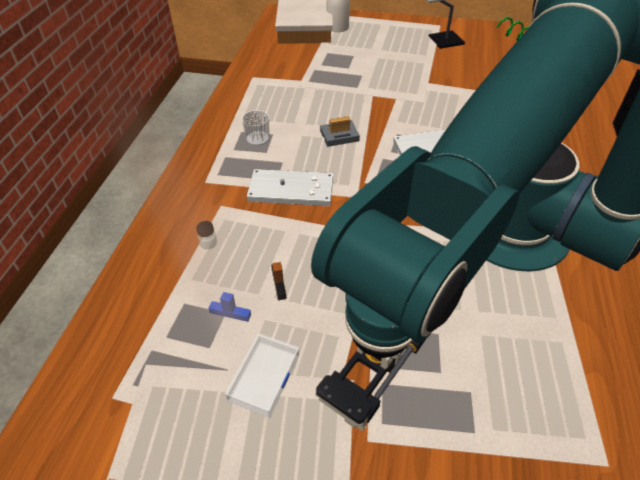

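Scene image: the jig plate with chips is around (257,290) and its look-alike is at (175,207). The cover is at (154,267), the black scraper at (384,265), the jar at (360,325), the tub at (156,335) and the case at (472,254). I'll enlarge the parts I need.

Run:
```python
import cv2
i=cv2.imread("pics/scene0.png")
c=cv2.resize(i[242:332,125:295],None,fx=4.7,fy=4.7,interpolation=cv2.INTER_CUBIC)
cv2.imwrite("pics/c1.png",c)
c=cv2.resize(i[240:285,355:415],None,fx=8,fy=8,interpolation=cv2.INTER_CUBIC)
j=cv2.imread("pics/side0.png")
d=cv2.resize(j[255:305,262:297],None,fx=7.2,fy=7.2,interpolation=cv2.INTER_CUBIC)
import numpy as np
h=360
cv2.imwrite("pics/c2.png",np.hstack([c[:360],d[:360]]))
```

```text
(no output)
```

View pics/c1.png

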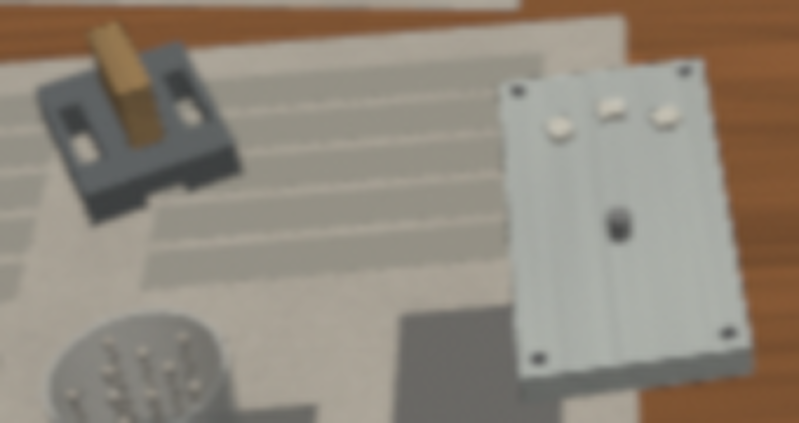

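View pics/c2.png

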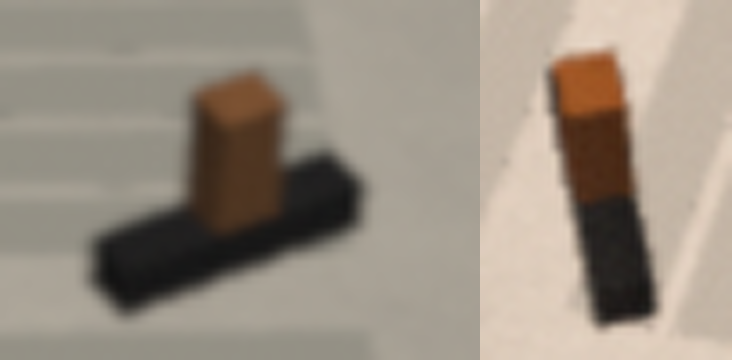

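Crop 1 (×4.7, offset 125,242) shows the plate-top corners at (502,82), (703,62), (748,350) and (520,377). The pin base is near (619,238) and the chips are at (560,128), (611,107) and (665,116). The cover-top corners are (38,92), (182,43), (240,158) and (90,202). Crop 2 (×8, offset 355,240) shows the scraper handle-top corners at (195,100), (252,72), (285,100) and (235,125).

```bash
cat > h.py <<'E'
import numpy as np, cv2
from scipy.optimize import least_squares
from scipy.spatial.transform import Rotation as Rn
def cam(n):
    return dict(np.load(n))
def proj(c,X):
    q=np.asarray(X)@c["R"].T+c["t"]
    return np.c_[c["fx"]*q[:,0]/q[:,2]+c["cx"],c["fy"]*q[:,1]/q[:,2]+c["cy"]]
def ray(c,uv,z):
    uv=np.atleast_2d(uv).astype(float); d=np.c_[(uv[:,0]-c["cx"])/c["fx"],(uv[:,1]-c["cy"])/c["fy"],np.ones(len(uv))]@c["R"]
    o=-c["R"].T@c["t"]; return o+d*((z-o[2])/d[:,2])[:,None]
def place(p,L):
    c,s=np.cos(p[2]),np.sin(p[2]); L=np.asarray(L,float)
    return np.c_[p[0]+c*L[:,0]-s*L[:,1],p[1]+s*L[:,0]+c*L[:,1],L[:,2]]
def fit(obs,p0):  # obs: list of (cam, local pts, pixels)
    f=lambda p:np.concatenate([(proj(c,place(p,L))-np.asarray(px)).ravel() for c,L,px in obs])
    r=least_squares(f,p0,x_scale=[10,10,.1]); return r.x,np.sqrt(np.mean(r.fun**2))
E
python3 - <<'E'
from h import *
s=cam("pics/scene0.npz");d=cam("pics/side0.npz")
A=lambda q,k,o:np.array(q)/k+o
pl=A([(502,82),(703,62),(748,350),(520,377)],4.7,(125,242))
print("plate",fit([(s,[(-110,-55,20),(-110,55,20),(110,55,20),(110,-55,20)],pl)],[600,0,0]))
co=A([(38,92),(182,43),(240,158),(90,202)],4.7,(125,242))
ch=A([(92,35),(113,22),(152,72),(127,88)],4.7,(125,242))
print("cover",fit([(s,[(-50,-40,23),(-50,40,23),(50,40,23),(50,-40,23)],co),(s,[(-30,-9,63),(-30,9,63),(30,9,63),(30,-9,63)],ch)],[600,-200,0]))
a=A([(195,100),(252,72),(285,100),(235,125)],8,(355,240))
h=[(-10,-12,65),(-10,12,65),(10,12,65),(10,-12,65)]
print("scr",fit([(s,h,a)],[600,200,0]))
b=A([(125,315),(360,225)],8,(355,240))
print("scr+",fit([(s,h,a),(s,[(10,-45,0),(10,45,0)],b)],[600,200,0]))
print("chips",ray(s,A([(560,128),(611,107),(665,116)],4.7,(125,242)),26))
print("pin",ray(s,A([(619,240)],4.7,(125,242)),20))
print("jar",ray(s,[(360,318)],60),"tub",ray(s,[(155,320)],75),"blue",ray(s,[(432,300)],0),"case",ray(s,[(443,262),(500,265),(500,243)],34))
E
```

```text
plate (array([ 5.80011171e+02, -3.11623706e+01,  1.02168371e-01]), np.float64(0.48231399527055596))
cover (array([ 4.94818561e+02, -2.86474772e+02,  4.76921566e-01]), np.float64(1.2739018060381224))
scr (array([532.18683787, 281.93734793,   0.55706063]), np.float64(0.5778465514072424))
scr+ (array([5.30588889e+02, 2.82030645e+02, 4.61389384e-01]), np.float64(0.7138829127903774))
chips [[523.74375835 -62.4765622   26.        ]
 [508.75912979 -36.46298427  26.        ]
 [518.19173682  -7.9208831   26.        ]]
pin [[604.34909562 -29.80761827  20.        ]]
jar [[738.72595489 193.60539886  60.        ]] tub [[ 727.91602442 -230.40972219   75.        ]] blue [[636.89908199 379.25339118   0.        ]] case [[542.27114723 425.49512464  34.        ]
 [563.75191685 560.43339815  34.        ]
 [478.68023648 590.66196742  34.        ]]
```

```bash
cat >> h.py <<'E'
from rig import bot
def quat(phi):  # tool down, jaws opening along world angle phi
    c,s=np.cos(phi),np.sin(phi)
    return Rn.from_matrix(np.array([[0,-s,c],[0,c,s],[-1,0,0]])).as_quat()
def best(pos,phi):
    j0=bot.observe()["joint_pos"]; o=[]
    for k in(-1,0,1):
        q=quat(phi+k*np.pi); a=bot.ik(pos,q)
        if a is not None:o.append((abs(a[5]),phi+k*np.pi,a))
    return min(o,key=lambda t:t[0])
def snap(n,f):
    s=bot.snapshot(n); cv2.imwrite(f"pics/{f}.png",s["image"]); np.savez(f"pics/{f}.npz",**{k:s[k] for k in("fx","fy","cx","cy","R","t")})
E
python3 - <<'E'
from h import *
sc=(530.6,282,.48)
b=best((sc[0],sc[1],220),sc[2]+np.pi/2);print(b)
bot.move_ptp([sc[0],sc[1],220],quat(b[1]))
snap("wrist","w1")
o=bot.observe();print(o["clock"],o["tcp_pos"],o["joint_pos"],o["wrist_force"])
E
```

```text
(np.float64(1.5368545088112624), -1.0907963267948966, array([ 4.46058182e-01, -4.53240017e-02,  1.60495772e+00, -4.44089210e-16,
        1.58195893e+00,  1.53685451e+00]))
1.675 [530.33610571 282.69260829 219.97291459] [ 4.47199993e-01 -4.50775531e-02  1.60476313e+00  1.75710181e-04
  1.58196998e+00  1.53597321e+00] [ 0.84045469 -0.47366628 -0.9154835 ]
```

View pics/w1.png

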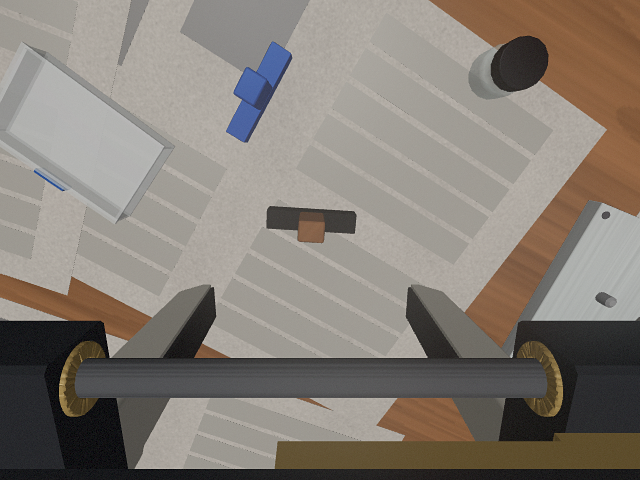

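Wrist view: the bar outline is (267,206), (355,211), (355,234), (267,228), and the handle top is (299,223), (325,224), (324,242), (298,241). The plate's far-left corner is at (600,203) and the pin at (605,300).

Run:
```python
from h import *
w=cam("pics/w1.npz");s=cam("pics/scene0.npz")
print("campos",-w["R"].T@w["t"])
h=[(-10,-12,65),(-10,12,65),(10,12,65),(10,-12,65)]
px=[(324,242),(298,241),(299,223),(325,224)]
bl=[(10,45,0),(10,-45,0),(-10,-45,20),(-10,45,20)];bp=[(267,206),(355,211),(355,234),(267,228)]
print("h",fit([(w,h,px)],[530,282,.48])); print("all",fit([(w,h,px),(w,bl,bp)],[530,282,.48]))
print(ray(w,[(600,203)],20),"expect",place((580,-31,.102),[(110,55,20)]),"pinbase",ray(w,[(598,297)],20),"pin top",ray(w,[(610,301)],36))
```

```text
campos [597.2189105  317.56998173 385.69500097]
h (array([5.28540532e+02, 2.80606467e+02, 4.37136113e-01]), np.float64(1.4144076069473674))
all (array([5.28682052e+02, 2.80807208e+02, 4.22929478e-01]), np.float64(1.1711645302740614))
[[678.17513647  35.99194958  20.        ]] expect [[683.82799862  34.91469261  20.        ]] pinbase [[597.77741675 -27.54902455  20.        ]] pin top [[599.94726958 -26.17228124  36.        ]]
```

Run:
```python
from h import *
phi=.43-np.pi/2
bot.grip(60)
bot.move_ptp([529.3,281.2,110],quat(phi))
bot.servo_line([529.3,281.2,26],speed=100)
bot.grip(15,25)
o=bot.observe();print(o["clock"],o["tcp_pos"],o["opening"],o["wrist_force"])
bot.servo_line([529.3,281.2,120],speed=150)
bot.move_ptp([500,-39,190],quat(.102-np.pi/2))
bot.dwell(.2)
snap("wrist","w2");o=bot.observe();print(o["clock"],o["tcp_pos"],o["opening"],o["wrist_force"])
```

```text
4.5833 [529.33799756 281.20601219  26.0553462 ] 24.075812513612938 [-0.26034624 -0.56379751  1.12094502]
6.8583 [500.13864577 -38.33301572 189.73024622] 23.931480110016963 [-0.19734438  0.2109199  -1.51765931]
```

View pics/w2.png

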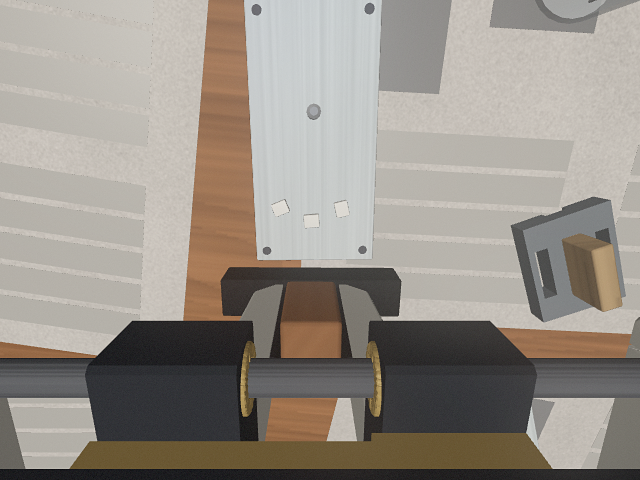

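The wrist view shows the plate's near corners at (258,260) and (372,259). The holes are at (256,10), (369,8), (267,251) and (362,250), and the pin is at (314,112). The chips are at (280,208), (312,221) and (342,209). The scraper is held square.

Run:
```python
from h import *
w=cam("pics/w2.npz")
L=lambda p:place(p,[(-110,55,20),(-110,-55,20),(110-p[3],55-p[4],20),(110-p[3],p[4]-55,20),(p[3]-110,55-p[4],20),(p[3]-110,p[4]-55,20)])
px=np.array([(258,260),(372,259),(256,10),(369,8),(266.5,251),(362.5,250)])
r=least_squares(lambda p:(proj(w,L(p))-px).ravel(),[580,-31,.1,10,10],x_scale=[10,10,.1,5,5])
print(r.x,np.sqrt(np.mean(r.fun**2)),"cam",-w["R"].T@w["t"])
c,s=np.cos(r.x[2]),np.sin(r.x[2])
X=ray(w,[(280,208),(312,221),(342,209)],26)[:,:2]-r.x[:2];print("chips plate frame",X@np.array([[c,-s],[s,c]]))
X=ray(w,[(314,111)],36)[:,:2]-r.x[:2];print("pin",X@np.array([[c,-s],[s,c]]))
X=ray(w,[(221,313),(400,313)],40);print(X)
```

```text
[ 5.76883160e+02 -3.27466879e+01  1.15314484e-01  9.87317697e+00
  9.93817568e+00] 0.5374893431407834 cam [575.1978182  -30.18270141 355.34362609]
chips plate frame [[-58.59031795  30.78059031]
 [-70.81120041   2.24005331]
 [-60.16146467 -24.77740302]]
pin [[22.24229526 -0.35837983]]
[[ 413.74245678   36.74999933   40.        ]
 [ 430.90943046 -128.77167887   40.        ]]
```

```bash
cat >> h.py <<'E'
PL=np.array([577.8,-32.2,.111])
def P(x,y,z): return place(PL,[(x,y,z)])[0]
E
python3 - <<'E'
from h import *
q=quat(PL[2]-np.pi/2)
bot.move_ptp(P(-20,3,75),q)
f=bot.servo_line(P(-20,3,44),speed=30,f_stop=3)
z=bot.observe()["tcp_pos"][2];print(f,z)
z=max(z,44)+1.0
bot.servo_line(P(-20,3,z),speed=20)
bot.servo_line(P(-138,3,z),speed=60)
bot.dwell(.2)
o=bot.observe();print(o["clock"],o["tcp_pos"],o["opening"],o["wrist_force"])
bot.servo_line(P(-138,3,150),speed=150)
snap("wrist","w3");snap("scene","s3")
i=cv2.imread("pics/s3.png")[235:335,120:300]; j=cv2.imread("pics/w3.png")
cv2.imwrite("pics/c3.png",np.hstack([cv2.resize(j,(440,330)),cv2.resize(i,(360,330))]))
E
```

```text
True 45.975880219357975
10.9 [440.37242931 -44.50733646  46.93759624] 24.07619857397037 [-0.4968631  -0.02560855 -1.40786036]
```

View pics/c3.png

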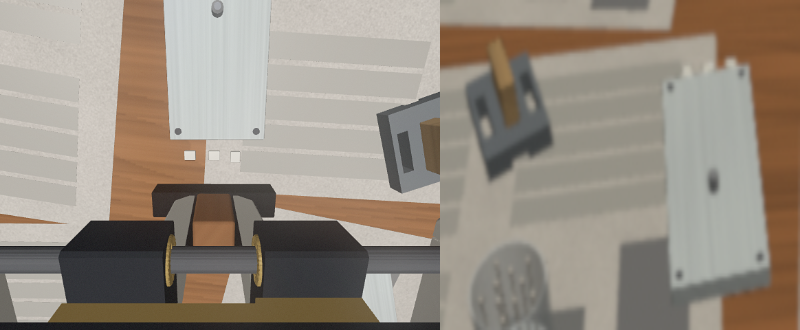

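All three chips lie on the bench off the near edge. Next I return the scraper and look at the cover from above.

Run:
```python
from h import *
q=quat(.43-np.pi/2)
bot.move_ptp([529.3,281.2,90],q)
f=bot.servo_line([529.3,281.2,24.5],speed=40,f_stop=3);o=bot.observe();print(f,o["tcp_pos"])
bot.grip(60); bot.dwell(.2)
bot.servo_line([529.3,281.2,150],speed=200)
b=best((460,-300,230),.45-np.pi/2);print(b)
bot.move_ptp([450,-305,230],quat(b[1]))
bot.dwell(.2); snap("wrist","w4");snap("scene","s4")
i=cv2.imread("pics/s4.png")[240:290,350:420]; j=cv2.imread("pics/w4.png")[0:330]
cv2.imwrite("pics/c4.png",np.vstack([cv2.resize(j,(800,412)),np.pad(cv2.resize(i,(252,180)),((0,0),(0,548),(0,0)))]))
print(bot.observe()["clock"])
```

```text
True [529.3289738  281.18440589  25.96899611]
(np.float64(0.49644492742853297), -1.1207963267948966, array([-6.24351399e-01, -1.62228603e-01,  1.69684150e+00, -4.44089210e-16,
        1.60697976e+00,  4.96444927e-01]))
18.8
```

View pics/c4.png

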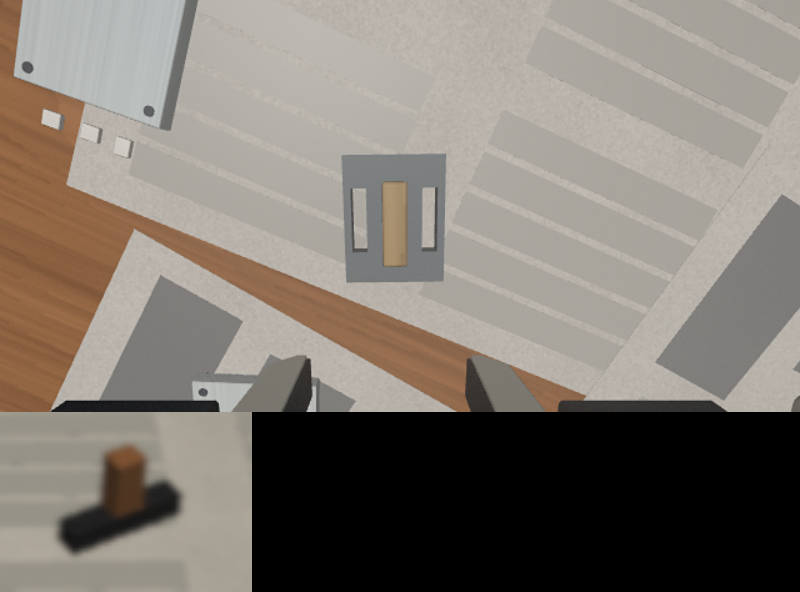

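The scraper stands upright. In the wrist view (×1.25) the cover top is (342,155), (446,153), (443,281), (347,282), and the handle top is (382,182), (406,182), (407,266), (383,266).

Run:
```python
from h import *
w=cam("pics/w4.npz");k=1.25
c=np.array([(342,155),(446,153),(443,281),(347,282)])/k;h=np.array([(382,182),(406,182),(407,266),(383,266)])/k
C=[(50,40,23),(50,-40,23),(-50,-40,23),(-50,40,23)];H=[(30,9,63),(30,-9,63),(-30,-9,63),(-30,9,63)]
print(fit([(w,C,c)],[495,-286,.45]),fit([(w,H,h)],[495,-286,.45]))
r,_=fit([(w,C,c),(w,H,h)],[495,-286,.45]);print(r)
q=quat(r[2]-np.pi/2)
bot.grip(50)
bot.move_ptp([r[0],r[1],110],q)
f=bot.servo_line([r[0],r[1],27],speed=80,f_stop=5);o=bot.observe();print(f,o["tcp_pos"])
bot.grip(10,40)
o=bot.observe();print(o["clock"],o["tcp_pos"],o["opening"],o["wrist_force"])
bot.servo_line([r[0],r[1],110],speed=100)
bot.dwell(.2);o=bot.observe();print(o["clock"],o["tcp_pos"],o["opening"],o["wrist_force"],o["moment"])
```

```text
(array([ 4.90655833e+02, -2.90615095e+02,  4.63678638e-01]), np.float64(0.37758799206054083)) (array([ 4.90489435e+02, -2.90102689e+02,  4.65174992e-01]), np.float64(0.6156834864028956))
[ 4.90563024e+02 -2.90330485e+02  4.63955757e-01]
False [ 490.83748298 -290.50033616   27.56388371]
21.6167 [ 490.58002163 -290.33888553   27.06791122] 17.634506288366975 [-0.21038027  0.89492172  0.82524669]
22.8 [ 490.36983906 -290.21514863  109.38301442] 17.581521796821352 [-0.01730483 -0.51013299 -3.06919615] [-0.00860686  0.13521064  0.01026227]
```

Run:
```python
from h import *
q=quat(PL[2]-np.pi/2)
bot.grip(10,55)
bot.move_ptp(P(-55,0,110),q)
bot.servo_line(P(-55,0,58),speed=60)
bot.dwell(.3)
o=bot.observe();print(o["clock"],o["tcp_pos"],o["opening"],o["wrist_force"])
snap("wrist","w5");snap("scene","s5");snap("side","d5")
f=bot.servo_line(P(0,0,58),speed=50,f_stop=6);print("early",f)
if not f:
    f=bot.servo_line(P(58,0,58),speed=15,f_stop=4)
o=bot.observe()
d=o["tcp_pos"][:2]-PL[:2];c,s=np.cos(PL[2]),np.sin(PL[2])
print(f,"plate xy",c*d[0]+s*d[1],-s*d[0]+c*d[1],o["clock"],o["tcp_pos"],o["wrist_force"],o["moment"])
```

```text
25.3333 [523.2080644  -38.27332451  58.16501675] 18.054585214619593 [-0.86224447  0.30970165 -1.90547723]
early False
True plate xy 23.583774219802443 0.05886376324585951 28.5917 [601.23211502 -29.5290719   57.21588747] [-2.20401618  0.21060009 -2.97279251] [-0.07023576  0.30790248  0.04215482]
```

The contact at plate x 23.6 agrees with the seen pin (22.2 + 1.5). I back off 1.4 mm and lower.

Run:
```python
from h import *
p=bot.observe()["tcp_pos"]
bot.servo_line(P(22.2,0,58),speed=15); bot.dwell(.2)
o=bot.observe();print(o["tcp_pos"],o["wrist_force"])
f=bot.servo_line(P(22.2,0,45),speed=15,f_stop=6)
o=bot.observe();print(f,o["clock"],o["tcp_pos"],o["wrist_force"],o["moment"],o["opening"])
```

```text
[599.84605372 -29.73475901  57.98358063] [-0.22937408 -0.92952455 -2.46558791]
True 29.7417 [599.69794411 -29.71633619  47.11486179] [-2.74523088  0.1766712   5.09229992] [-0.07640541  0.08929463 -0.00051715] 17.672991035325172
```

Run:
```python
from h import *
z=bot.observe()["tcp_pos"][2]; bot.grip(10,60)
zt=z
for k in range(20):
    F=np.mean([(bot.dwell(.1),bot.observe()["wrist_force"][2])[1] for _ in range(3)])
    o=bot.observe();print(k,round(zt,2),o["tcp_pos"].round(2),"press",round(F+2.4,2),o["wrist_force"].round(1))
    if F+2.4>9.5:break
    zt-=.3; bot.servo_line(P(22.2,0,zt),speed=10)
print(o["clock"],o["moment"],o["opening"])
snap("wrist","w6");snap("scene","s6");snap("side","d6")
i=cv2.imread("pics/s6.png")[220:340,200:320]; j=cv2.imread("pics/d6.png")[140:240,230:350];k=cv2.imread("pics/w6.png")
cv2.imwrite("pics/c6.png",np.hstack([cv2.resize(i,(400,400)),cv2.resize(k,(400,400))]))
```

```text
0 47.11 [599.68 -29.73  47.09] press 7.66 [-1.4 -0.4  5.7]
1 46.81 [600.08 -29.74  47.13] press 6.85 [-1.9  0.4  4.8]
2 46.51 [600.08 -29.77  47.14] press 11.3 [-3.8  0.6  8. ]
31.3583 [0.03762224 0.49276468 0.0095152 ] 17.28021664854858
```

View pics/c6.png

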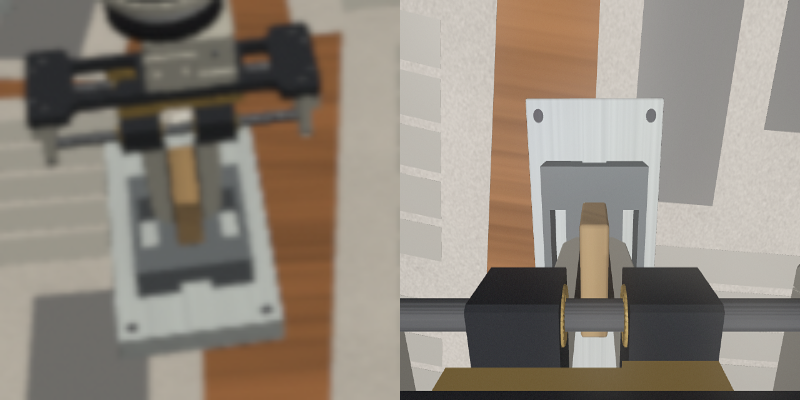

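The cover sits flat and square on the plate, with a uniform margin on both sides. I check that the press holds steady, then hand in.

Run:
```python
from h import *
a=[];p=[]
for _ in range(20):
    bot.dwell(.05);o=bot.observe();a.append(np.r_[o["wrist_force"],o["moment"]]);p.append(o["tcp_pos"])
a=np.array(a);p=np.array(p)
print(a.mean(0).round(2),a[:,2].min(),a[:,2].max(),p.mean(0),p.std(0),o["opening"],o["clock"])
print(Rn.from_quat(o["tcp_rot"]).as_matrix().round(3)[:,0])
if a[:,2].min()+2.4>7 and a[:,2].max()<20: bot.job_done();print("done")
```

```text
[-3.62  0.4   8.59 -0.01  0.43  0.02] 7.965957079002655 9.639420708740357 [600.08455787 -29.76377485  47.1249346 ] [0.01005318 0.01416622 0.01988709] 17.65423106884865 32.5083
[-0.004  0.    -1.   ]
the job is handed in; nothing more can be done
done
```

The job is handed in, at about 32.5 s on the robot's clock. The interface gives no verdict.

- **Chips:** I pulled all three off the plate's near edge with the scraper. The pictures show them lying on the bench.
- **Scraper:** It was set down at its starting spot and let go. A picture taken right after shows it standing upright.
- **Cover:** I brought it low over the near end of the plate, 11 mm above it, and slid it along until it stopped at plate x = 23.6 mm. That matched the pin seen in the camera at x ≈ 22. After backing off 1.4 mm, it dropped on with its underside about 20 mm above the bench, which is the plate's top.

**Final checks:** Over the last second the cover was pressed at about 11 N (10.4 to 12.0 N) and was still gripped, with the arm steady to 0.02 mm. The last picture shows it flat and square on the plate.

**Not ideal:** A sideways force of about -3.6 N in x remained at the wrist. The cover probably bears lightly on the pin; I left it, as everything was at rest.

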